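Open the guard of a bearing checker and run its slide up to the bearing

TASK

Open the blue bearing checker: turn both red buttons fully aside, lift the yellow guard panel out by its black handle and lay it flat, handle up, on the black mouse mat. Then slide the orange-tabbed carriage towards the bearing until it has pushed the bearing against the fixed anvil, press it there firmly but gently (about 10 N, a firm fingertip push, held for half a second) and let go, leaving the bearing snug between jaw and anvil. Leave the other things on the desk where they are.

Things in the scene. Friction and masses are not known exactly. Their poses are not given: they have to be found in the camera images.
- fixture: Bearing checker, fixed, blue console 205 (x) x 280 (y) x 192 mm high. Origin: at desk level, mid-width, 95 mm behind its front; x to its rear, y to its left along the slide, z up. Its front face slopes up to the rear at 35 degrees, from x -95, z 45 to x 0, z 112 mm: outward normal (-0.574, 0, 0.819). Inside (floor z 10): carriage at the +y end, bearing, steel anvil at the -y end.
- window (a point): Middle of the sloping face, in the plane of frame and panel top; axes as the fixture's. Behind the panel is a window, 88 mm up the slope x 188 mm in y. Over the slide, from fixture x = 12 mm rearward, stands a grey housing up to z = 192 mm: the orange tab can be reached only with the tool tilted, about square to the slope.
- button_left_pivot (a point): Pivot of the red turn button at the +y end of the slope, 118 mm from mid-width, 6 mm above the face. Its wing is 12 mm wide, 1.5 to 10.5 mm above the face, reaches 34 mm from the pivot, 16 mm of it over the panel. The point turns with the button: z is the slope's normal, the wing points along the point's -y.
- button_right_pivot (a point): The same for the button at the -y end (mirrored: the wing points along +y of the point).
- button_left (a joint): rad. 0: wing points inward over the panel; grows as it swings up the slope; about 1.57: wing points straight up the slope, clear of the panel; stop at 1.75. Starts at 0 to 0.3. Light friction (about 1 N at the tip); stays where it is left. Can be pushed round with closed fingertips.
- button_right (a joint): The same for the right button, mirrored: it too swings up the slope.
- panel: Yellow guard panel, loose, 100 (x, up the slope) x 200 (y) x 5 mm, about 0.2 kg, in a rebate with 2 mm play, held by the buttons. Origin: middle of its underside; z its upper normal. A black handle rib, 50 (x) x 14 (y) mm, stands on its middle up to 38 mm above the underside: grip it across y. Lift it out along its normal.
- panel_grip (a point): Grip point in the middle of the handle rib, 29 mm above the panel's underside (24 mm above its top); axes as the panel's.
- mat_spot (a point): Fixed point on the 3 mm thick mat, z = 3 mm, in the clear right part of the black mouse mat; axes as the world's. A thin mouse cable lies a little behind it. The panel's centre may lie anywhere free within 60 mm in x and 150 mm in y of it.
- carriage: Aluminium slide carriage, block 70 x 40 x 18 mm, with an orange grip tab. Origin: at desk level under the fixture's mid-depth, at the y of the tab's middle; axes as the fixture's. It slides along the fixture's -y with about 3 N of friction and stays where it is left; 40 to 75 mm of travel to snug.
- carriage_tab (a point): Grip point on the orange tab, 38 mm below the plane of the sloping face. The tab is 12 mm wide in y, 18 mm up the slope, and stands along the slope's normal, its top 6 mm above this point. Grip it across y with the tool along the slope's normal; 30 mm free beyond the point; point axes as the fixture's.
- jaw_face (a point): Middle of the carriage's jaw face, which meets the bearing: 20 mm on the -y side of the tab's middle.
- anvil_face (a point): Middle of the fixed anvil's face (fixture y = -118 mm), axes as the fixture's. With the 62 mm bearing snug, the jaw face is 60 to 62 mm from it.
- bearing_in: Steel insert bearing, 62 mm outer diameter, 38 mm high, 0.29 kg, loose, standing between the rails inside the checker, 6 to 17 mm short of the anvil. Origin: middle of its underside.
- spare_bearing: Loose spare bearing, 62 mm diameter, 38 mm high, on the desk; leave it alone.
- screw_jar: Small jar with a red lid, 51 mm diameter, 74 mm high; leave it alone.
- mouse: Black mouse, 116 x 65 x 40 mm; leave it alone.
- hex_key: Black hex key, 94 mm long, flat on the desk; leave it alone.

How it is judged:
By the outcome, as a careful person would: the job done as asked, in the order asked, and still so for the second after the job is handed in, with the robot touching nothing.
It also fails if it takes over 72 s, if anything falls off the work surface, if the arm or the gripper's body presses on something with over 40 N, if the wrist force passes 120 N, or if a joint passes its speed limit or range.

ROBOT

A 6-joint arm with a two-finger parallel gripper is mounted at the origin on a cart in front of the work surface, level with it; the furniture and walls round the work are solid. World frame = base frame: x ahead of the robot, y to its left, z up, the work surface at z = 0. Lengths are in m, angles in rad, forces in N, time in s.
With the tool pointing down it reaches from about 0.3 to 0.775 m from the base axis. Payload 14.6 kg.
Tool frame: the origin (TCP) lies midway between the tips of the shut fingers; the grasp point (between the pads) lies 19 mm behind it (ctrl.grip_depth is the z of the grasp point in the tool frame, in m); z points along the fingers, y is the line along which they close (so a half turn about z gives the same grasp; the last joint's range is limited). The gripper opens to 94 mm and grips with 3 to 60 N. Pads are 16 mm wide; open, the fingers measure 119 mm over their backs; the gripper's body (75 mm by 177 mm) begins 78 mm behind the grasp point.
Start: joints at [1.236, 0.3, 1.521, -0, 1.321, -0.067], TCP at [0.146, 0.53, 0.185] pointing down, gripper open.
Joint ranges: [-3.03, 3.03], [-0.79, 2.21], [0.23, 2.52], [-1.04, 4.18], [0, 3.07], [-2.55, 2.55]. Speed limits (rad/s): [2.22, 2.22, 2.57, 3.14, 3.14, 3.14].

INTERFACE

Orientations are given as [roll, pitch, yaw] about the fixed x, y, z axes, in that order (R = Rz(yaw) Ry(pitch) Rx(roll)).
In Python, from station import ctrl gives the robot as it stands. The module is installed in compiled form; this text tells all that it offers.
- The arm moves only by the tool carry_out, never from a script. Its argument "commands" is a list of rows, each a list of 3 entries, a list of its own where there are three numbers: the closure, from 0 (fully open) to 1 (shut), then the shift along the tool's x, y, z in mm, then the turn, a rotation vector about the tool's x, y, z in rad. In form: [[gripper, [tx, ty, tz], [wx, wy, wz]], ...]. A call has 1 to 10 rows; each row shifts and turns the commanded pose from where the row before left it, along the tool's axes as they then stand; what a row does not reach is not made up. A row lasts 1/8 s, in which the tool goes at most 62.5 mm and 10.7 degrees, less where a joint would pass 70% of its speed; a pose out of reach is approached as far as the arm can. A call with a gripper value outside its range is refused whole. The fingers move at their own pace and stop on an object; "squeeze" is the grip in N (left out, the last holds). Time passes only in rows, so rows that do not move let the fingers close. It gives the time, the measured TCP pose, the force, the opening and the grip force at its end, in the units of the state.
- ctrl.get_obs(): the state, without advancing time (a new reading comes with each control period).
- ctrl.camera(name): name is "side" or "top" or "wrist"; returns a dict with "img" (384x512x3 uint8, blue, green, red), "camera_matrix" (3x3 intrinsics, pixels), "k1" (the pictures are not rectified: a ray, as slopes to the right and down, at radius r is drawn at 1 + k1 r^2 times it, then the intrinsics apply), "rvec" (rotation vector, rad) and "tvec" (3), from world to camera coordinates, as OpenCV has them. Camera axes: x right, y down, z forward; pixel columns grow to the right and rows downward; lengths in m; the calibration is good to about 2 mm. A picture is of the moment at which its call begins. There is no depth.
- ctrl.hand_in(): hands the job in; it is judged then, once.
Trained networks look in the newest picture that a camera, given by its name, has taken for a name from the list of things; names that differ only in an ending like _2 or _b are one class to them, and where a whole thing is asked for, a point or a joint stands for the part that bears it (a point fixed in the world has none). Each returns a list of dicts, best first, with "score" (0 to 1); they miss things now and then, are a little off and sometimes report something else, mostly with a low value. They report only what shows in the picture. A call takes as long as a camera call.
- ctrl.outline_of(thing, camera): "region" (384x512 bool, what is visible of it).
- ctrl.place_of(thing, camera): "at" ([x, y, z] in m, in world coordinates, good to about 4 mm: a listed point, or the origin of a listed thing).
The state is a dict: "time_s": time; "qpos": joint angles; "joint_vel": joint speeds; "tau": joint torques, N m; "ee_pos": TCP position; "eef_rot": TCP orientation; "force": force on the tool from outside, world axes, zero at the start; "moment": the same for the moment, N m; "grip_width": finger opening in m; "grip_force": force on a finger pad.
Only numpy, scipy, OpenCV 4.12 (cv2) and the standard library are available. Lean on these libraries where they do the work, as an engineer would, in place of code of your own. Each camera call takes 0.05 s, during which the arm holds its last target. There are 200 camera calls.

## Working session

There is one attempt and no reset: what is moved stays moved. The work goes in short steps, Python scripts to look and compute and a tool call to move; the robot and the scene stay as the last step left them, time stands still between calls to the robot, and variables do not carry over. Pictures are saved under pics/ and viewed, at most 10 in all, crops included, and the job is handed in when it is done.

Besides the shell and the picture viewer there is one more tool, called after ">>>" as name(argument=value, ...), one argument or row to a line, values as JSON. carry_out: Moves the arm, as the interface text tells. Its arguments: {"type":"object","properties":{"commands":{"type":"array","items":{"type":"array"}},"squeeze":{"type":"number"}},"required":["commands"]}

```bash
mkdir -p pics
python3 - <<'E'
from station import ctrl
import cv2,numpy as np
o=ctrl.get_obs()
print({k:np.round(v,3).tolist() for k,v in o.items()}, ctrl.grip_depth)
ims=[]
for c in ["side","top","wrist"]:
    d=ctrl.camera(c); ims.append(d["img"])
    R=cv2.Rodrigues(np.array(d["rvec"],float))[0]; print(c,"campos",np.round(-R.T@np.ravel(d["tvec"]),3),"fwd",R[2].round(2))
    for t in ["fixture","window","button_left_pivot","button_right_pivot","panel","panel_grip","mat_spot","carriage_tab","anvil_face","bearing_in","mouse","spare_bearing","screw_jar","hex_key"]:
        r=ctrl.place_of(t,c)
        if r: print(c,t,[(round(float(q["score"]),2),np.round(q["at"],4).tolist()) for q in r[:2]])
    cv2.imwrite(f"pics/{c}0.png",d["img"])
cv2.imwrite("pics/a.png",cv2.resize(np.hstack(ims[:2]),(800,300),interpolation=cv2.INTER_AREA))
E
```

```text
{'time_s': 0.0, 'qpos': [1.236, 0.3, 1.522, 0.0, 1.321, -0.067], 'joint_vel': [-0.0, -0.001, -0.0, 0.0, 0.0, -0.0], 'tau': [-0.004, -53.179, -35.274, 0.071, 0.024, -0.0], 'ee_pos': [0.145, 0.53, 0.185], 'eef_rot': [-3.14, -0.0, 2.874], 'force': [0.801, 0.345, -0.532], 'moment': [-0.052, 0.057, 0.012], 'grip_force': 0.0, 'grip_width': 0.094} -0.0188
side campos [0.238 1.083 1.792] fwd [ 0.18 -0.52 -0.84]
side fixture [(0.55, [0.6684, -0.1262, 0.0028])]
side window [(0.77, [0.6246, -0.1115, 0.0823])]
side button_left_pivot [(0.47, [0.6461, 0.0004, 0.0812])]
side button_right_pivot [(0.6, [0.5903, -0.2291, 0.0777])]
side panel [(0.87, [0.6256, -0.1179, 0.0739])]
side panel_grip [(0.63, [0.603, -0.1129, 0.0997]), (0.44, [0.544, 0.5338, 0.0021])]
side mat_spot [(0.86, [0.5266, 0.273, 0.0065])]
side anvil_face [(0.24, [0.6232, -0.1113, 0.0808])]
side mouse [(0.75, [0.5401, 0.5329, 0.0066]), (0.34, [0.6239, -0.1128, 0.0779])]
side spare_bearing [(0.43, [0.4576, -0.3768, -0.0025])]
side screw_jar [(0.49, [0.5481, -0.4039, -0.0031])]
side hex_key [(0.35, [0.4951, -0.5011, 0.0028])]
top campos [0.43  0.016 1.565] fwd [ 0.11  0.02 -0.99]
top fixture [(0.79, [0.6752, -0.1313, 0.0004]), (0.46, [0.6193, -0.1139, 0.0809])]
top window [(0.76, [0.6222, -0.1134, 0.0774])]
top button_left_pivot [(0.7, [0.5026, -0.4948, 0.0004]), (0.65, [0.5401, 0.5316, 0.0014])]
top button_right_pivot [(0.37, [0.591, -0.2308, 0.0848])]
top panel [(0.91, [0.6244, -0.1126, 0.0714])]
top panel_grip [(0.7, [0.6036, -0.115, 0.0967]), (0.46, [0.6236, -0.1112, 0.0721])]
top mat_spot [(0.58, [0.5233, 0.274, 0.0037])]
top carriage_tab [(0.61, [0.5006, -0.4985, 0.0017])]
top anvil_face [(0.31, [0.6443, 0.0023, 0.0839])]
top mouse [(0.81, [0.5418, 0.5321, 0.0021])]
top spare_bearing [(0.67, [0.4572, -0.3828, -0.0018])]
top screw_jar [(0.74, [0.5522, -0.4012, -0.0004])]
wrist campos [0.076 0.549 0.385] fwd [ 0.24 -0.07 -0.97]
```

View image.

```bash
python3 - <<'E'
import cv2,numpy as np
a=cv2.imread("pics/top0.png"); s=cv2.imread("pics/side0.png")
cv2.imwrite("pics/a.png",np.vstack([cv2.resize(np.hstack([s,a]),(800,300),interpolation=cv2.INTER_AREA)]))
E
cat > h.py <<'E'
import numpy as np,cv2
from station import ctrl
from scipy.spatial.transform import Rotation as Ro
def Rf(yaw): return Ro.from_euler('z',yaw).as_matrix()
def proj(d,P):
    R=cv2.Rodrigues(np.array(d["rvec"],float))[0]; c=(R@np.atleast_2d(P).T).T+np.ravel(d["tvec"])
    s=c[:,:2]/c[:,2:]; r2=(s**2).sum(1,keepdims=True); s=s*(1+d["k1"]*r2); K=np.array(d["camera_matrix"])
    return s@K[:2,:2].T+K[:2,2]
E
```

```text
(no output)
```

View pics/a.png

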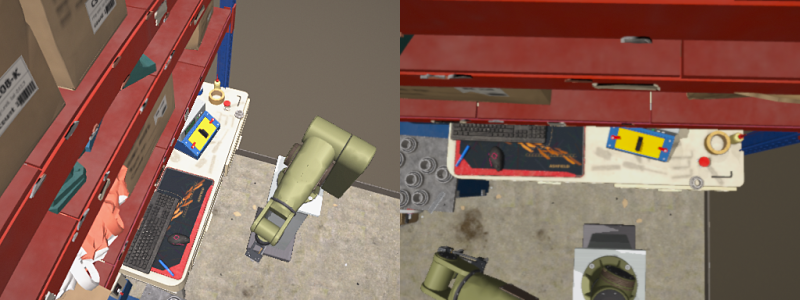

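Run:
```python
from h import *
out=[]
yaw=-0.2365;R=Rf(yaw);O=np.array([0.6696,-0.1236,0])
u=np.array([.819,0,.574]);n=np.array([-.574,0,.819]);W=np.array([-.0475,0,.0785]);Y=np.array([0,1,0])
lines=[]
lines.append([[-.095,-.14,.045],[-.095,.14,.045],[0,.14,.112],[0,-.14,.112],[-.095,-.14,.045]])
lines.append([W+a*.05*u+b*.1*Y for a,b in((-1,-1),(-1,1),(1,1),(1,-1),(-1,-1))])
for s in(1,-1): lines.append([W+s*.118*Y+.0105*n, W+s*.084*Y+.0105*n])
lines.append([W+a*.025*u+b*.007*Y+.033*n for a,b in((-1,-1),(-1,1),(1,1),(1,-1),(-1,-1))])
for c in("top","side"):
    d=ctrl.camera(c); im=d["img"]; 
    p=proj(d,O+np.array(lines[0])@R.T); x0,y0=p.min(0)-12; x1,y1=p.max(0)+12; S=400/max(x1-x0,y1-y0)
    M=np.array([[S,0,-x0*S],[0,S,-y0*S]]); a=cv2.warpAffine(im,M,(400,400),flags=cv2.INTER_CUBIC); b=a.copy()
    for l in lines:
        q=((proj(d,O+np.array(l)@R.T)-[x0,y0])*S).astype(np.int32); cv2.polylines(b,[q],False,(255,0,255),1)
    out.append(b); print(c,x0,y0,S)
cv2.imwrite("pics/b.png",np.hstack(out))
```

```text
top 249.83590731338802 144.88829018235492 3.5715089723954203
side 221.14371031608846 130.41998563228321 4.888221994071992
```

View pics/b.png

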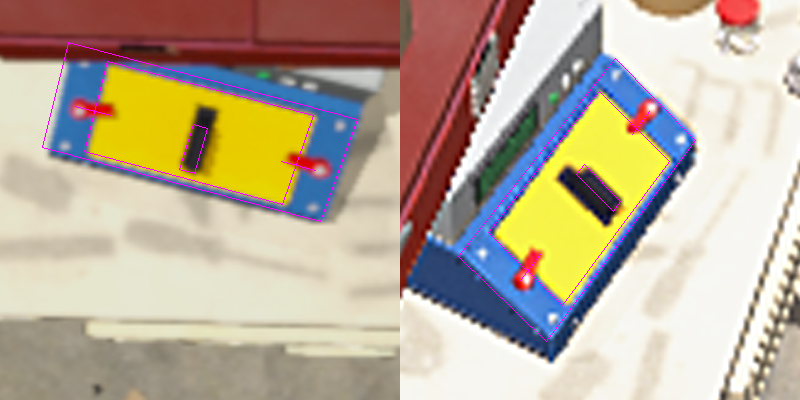

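```bash
cat >> h.py <<'E'
yaw=-0.2365; O=np.array([0.6690,-0.1245,0.])
u=np.array([.819,0,.574]);n=np.array([-.574,0,.819]);W=np.array([-.0475,0,.0785]);Y=np.array([0,1,0])
def tgt(up,y,h,yaw=yaw,O=O): # TCP up slope, fixture y, height over face; tool square to slope
    R=Rf(yaw); return O+R@(W+up*u+y*Y+h*n), R@np.c_[-u,Y,-n]
def pose():
    o=ctrl.get_obs(); return np.array(o["ee_pos"]),Ro.from_euler('xyz',o["eef_rot"]).as_matrix()
def go(P,R,name=""):
    p,r=pose(); print(name,"shift_tool_mm",np.round(r.T@(P-p)*1e3,1),"turn",Ro.from_matrix(r.T@R).as_rotvec().round(4),"| after-turn axes",np.round(R.T@(P-p)*1e3,1))
E
python3 - <<'E'
from h import *
P,R=tgt(-.02,.094,.1); p,r=pose()
go(P,R,"left hover"); go(np.array([.42,0.05,.3]),R,"via"); go(*tgt(-.0,.0,.15),"mid")
E
```

```text
left hover shift_tool_mm [-553.9 -402.8   36.2] turn [-0.0096 -0.6113 -0.0303] | after-turn axes [-422.3 -420.   340.2]
via shift_tool_mm [-391.8 -390.6 -114.8] turn [-0.0096 -0.6113 -0.0303] | after-turn axes [-376.6 -402.7  123.7]
mid shift_tool_mm [-544.6 -497.2  -16.2] turn [-0.0096 -0.6113 -0.0303] | after-turn axes [-442.3 -514.   290.2]
```

>>> carry_out(
  commands=[
    [1, [-39, -39, -11], [0, 0, 0]],
    [1, [-39, -39, -11], [0, 0, 0]],
    [1, [-39, -39, -11], [0, 0, 0]],
    [1, [-39, -39, -11], [0, 0, 0]],
    [1, [-39, -39, -11], [0, 0, 0]],
    [1, [-39, -39, -11], [0, 0, 0]],
    [1, [-39, -39, -11], [0, 0, 0]],
    [1, [-39, -39, -11], [0, 0, 0]],
    [1, [-39, -39, -11], [0, 0, 0]],
    [1, [-39, -39, -11], [0, 0, 0]],
  ],
)

```text
time_s: 3.6
ee_pos: [0.419, 0.0493, 0.2958]
eef_rot: [3.141, 0.001, 2.874]
force: [0.0, 0.8, -0.3]
grip_width: 0.0005
grip_force: 0.0
```

>>> carry_out(
  commands=[
    [1, [0, 0, 0], [-0.002, -0.153, -0.0075]],
    [1, [0, 0, 0], [-0.002, -0.153, -0.0075]],
    [1, [0, 0, 0], [-0.002, -0.153, -0.0075]],
    [1, [0, 0, 0], [-0.002, -0.153, -0.0075]],
    [1, [0, 0, 0], [0, 0, 0]],
    [1, [0, 0, 0], [0, 0, 0]],
  ],
)

```text
time_s: 4.35
ee_pos: [0.4187, 0.0512, 0.2958]
eef_rot: [-3.14, 0.61, 2.905]
force: [0.1, 0.2, -0.3]
grip_width: 0.0006
grip_force: 0.0
```

Run:
```python
from h import *
o=ctrl.get_obs();print(o["time_s"],o["ee_pos"],o["qpos"],o["force"])
go(*tgt(-.0,.0,.15),"mid")
```

```text
4.35 [0.41874017 0.0511534  0.29579304] [ 0.20444905 -0.42110136  2.06645237 -0.30582096  0.9554743  -1.02119706] [ 0.10359526  0.20906615 -0.32874577]
mid shift_tool_mm [ -69.5 -111.9  164. ] turn [-0.0014 -0.0011 -0.0002] | after-turn axes [ -69.3 -112.1  163.9]
```

>>> carry_out(
  commands=[
    [1, [-17, -28, 28], [0, 0, 0]],
    [1, [-17, -28, 28], [0, 0, 0]],
    [1, [-17, -28, 28], [0, 0, 0]],
    [1, [-18, -28, 28], [0, 0, 0]],
    [1, [0, 0, 0], [0, 0, 0]],
    [1, [0, 0, 0], [0, 0, 0]],
  ],
)

```text
time_s: 5.1
ee_pos: [0.5097, -0.0864, 0.2432]
eef_rot: [-3.14, 0.611, 2.904]
force: [0.1, -1.6, 0.5]
grip_width: 0.0007
grip_force: 0.0
```

Run:
```python
from h import *
d=ctrl.camera("wrist"); b=d["img"].copy(); R=Rf(yaw)
for t in ["window","panel","panel_grip","button_left_pivot","button_right_pivot","fixture"]:
    r=ctrl.place_of(t,"wrist"); print(t,[(round(float(q["score"]),2),np.round(R.T@(np.array(q["at"])-O),4).tolist()) for q in r[:2]])
lines=[[[-.095,-.14,.045],[-.095,.14,.045],[0,.14,.112],[0,-.14,.112],[-.095,-.14,.045]]]
lines.append([W+a*.05*u+b_*.1*Y for a,b_ in((-1,-1),(-1,1),(1,1),(1,-1),(-1,-1))])
for s in(1,-1): lines.append([W+s*.118*Y+.0105*n, W+s*.084*Y+.0105*n])
lines.append([W+a*.025*u+b_*.007*Y+.033*n for a,b_ in((-1,-1),(-1,1),(1,1),(1,-1),(-1,-1))])
for l in lines: cv2.polylines(b,[proj(d,O+np.array(l)@R.T).astype(np.int32)],False,(255,0,255),1)
cv2.imwrite("pics/c.png",cv2.resize(b,(800,600)))
```

```text
window []
panel [(0.82, [-0.0468, -0.0052, 0.0732])]
panel_grip [(0.76, [-0.0645, 0.0012, 0.0924])]
button_left_pivot [(0.5, [-0.0509, 0.1154, 0.0843])]
button_right_pivot [(0.49, [-0.0487, -0.1209, 0.0853])]
fixture []
```

View pics/c.png

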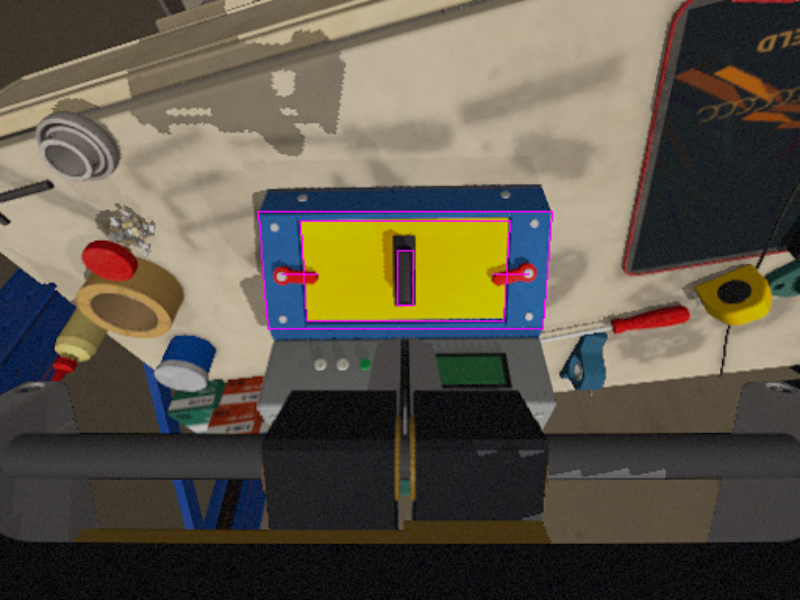

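Run:
```python
from h import *
go(*tgt(-.024,.094,.005),"L start")
```

```text
L start shift_tool_mm [ 23.5  93.9 197. ] turn [-0.0011  0.0012  0.0008] | after-turn axes [ 23.3  93.7 197.2]
```

>>> carry_out(
  commands=[
    [1, [8, 31, 40], [0, 0, 0]],
    [1, [8, 31, 40], [0, 0, 0]],
    [1, [8, 32, 40], [0, 0, 0]],
    [1, [0, 0, 40], [0, 0, 0]],
    [1, [0, 0, 20], [0, 0, 0]],
    [1, [0, 0, 10], [0, 0, 0]],
    [1, [0, 0, 5], [0, 0, 0]],
    [1, [0, 0, 0], [0, 0, 0]],
    [1, [0, 0, 0], [0, 0, 0]],
  ],
)

```text
time_s: 6.58
ee_pos: [0.6215, -0.0168, 0.0706]
eef_rot: [-3.14, 0.613, 2.905]
force: [-0.1, 0.6, -0.1]
grip_width: 0.0006
grip_force: 0.0
```

Run:
```python
from h import *
go(*tgt(-.024,.094,.005),"L start")
print(ctrl.get_obs()["force"])
```

```text
L start shift_tool_mm [-0.1  0.4  2.3] turn [-0.0014  0.0018  0.    ] | after-turn axes [-0.2  0.4  2.3]
[-0.06045315  0.58846435 -0.10972362]
```

>>> carry_out(
  commands=[
    [1, [0, 0, 2], [0, 0, 0]],
    [1, [-8, 0, 0], [0, 0, 0]],
    [1, [-8, 0, 0], [0, 0, 0]],
    [1, [-8, 0, 0], [0, 0, 0]],
    [1, [-8, 0, 0], [0, 0, 0]],
    [1, [-8, 0, 0], [0, 0, 0]],
    [1, [-6, 2, 0], [0, 0, 0]],
    [1, [0, 4, 0], [0, 0, 0]],
    [1, [0, 4, 0], [0, 0, 0]],
    [1, [0, 0, 0], [0, 0, 0]],
  ],
)

```text
time_s: 7.82
ee_pos: [0.6613, -0.0157, 0.0943]
eef_rot: [-3.14, 0.612, 2.906]
force: [0.7, -0.5, 0.1]
grip_width: 0.0006
grip_force: 0.0
```

Run:
```python
from h import *
go(*tgt(.022,.1025,.005),"L end")
print(ctrl.get_obs()["force"])
d=ctrl.camera("wrist"); cv2.imwrite("pics/d.png",cv2.resize(d["img"],(640,480)))
print(proj(d,tgt(0,.118,.01)[0]),proj(d,tgt(0.034,.118,.01)[0]))
```

```text
L end shift_tool_mm [-1.  -1.5 -0.4] turn [-0.0013  0.0004  0.0007] | after-turn axes [-1.  -1.5 -0.4]
[ 0.67838468 -0.50805441  0.05544714]
[[278.13532326 194.42845579]] [[277.32878381 236.02900651]]
```

View pics/d.png

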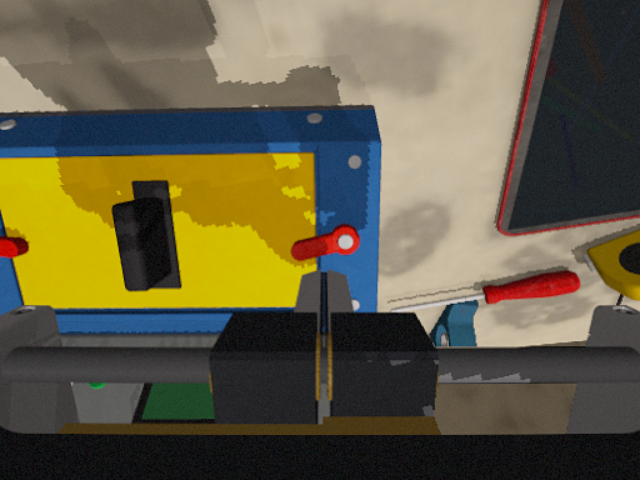

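Run:
```python
from h import *
d=ctrl.camera("wrist"); p,r=pose()
for z in(-.02,0,.006): print(z,proj(d,p+r[:,2]*z)*1.25)
for c in("wrist","top","side"):
  ctrl.camera(c)
  for t in("button_left_pivot","button_left","panel_grip"):
    q=ctrl.place_of(t,c); print(c,t,[(round(float(x["score"]),2),np.round(Rf(yaw).T@(np.array(x["at"])-O),4)) for x in q[:2]])
m=cv2.imread("pics/d.png")[200:340,240:420]; cv2.imwrite("pics/e.png",cv2.resize(m,(720,560),interpolation=cv2.INTER_CUBIC))
```

```text
-0.02 [[324.33896633 284.49729726]]
0 [[324.25637664 272.83561309]]
0.006 [[324.23446466 269.74203632]]
wrist button_left_pivot [(0.94, array([-0.0511,  0.119 ,  0.0841]))]Traceback (most recent call last):
  File "<stdin>", line 7, in <module>
ValueError: it knows: anvil_face, bearing_in, button_left_pivot, button_right_pivot, carriage, carriage_tab, fixture, hex_key, jaw_face, mat_spot, mouse, panel, panel_grip, screw_jar, spare_bearing, window
```

>>> carry_out(
  commands=[
    [1, [0, 0, 2], [0, 0, 0]],
    [1, [0, 0, 1], [0, 0, 0]],
    [1, [0, 0, 0], [0, 0, 0]],
  ],
)

```text
time_s: 8.4
ee_pos: [0.6631, -0.0166, 0.092]
eef_rot: [-3.14, 0.612, 2.905]
force: [-0.4, -0.4, -0.2]
grip_width: 0.0004
grip_force: 0.0
```

>>> carry_out(
  commands=[
    [1, [0, 0, 1], [0, 0, 0]],
    [1, [0, 0, 1], [0, 0, 0]],
    [1, [0, 0, 0], [0, 0, 0]],
  ],
)

```text
time_s: 8.78
ee_pos: [0.6642, -0.0169, 0.0904]
eef_rot: [-3.14, 0.612, 2.905]
force: [-1.1, -0.7, 0.2]
grip_width: 0.0005
grip_force: 0.0
```

>>> carry_out(
  commands=[
    [1, [0, 0, 1], [0, 0, 0]],
    [1, [0, 0, 1], [0, 0, 0]],
    [1, [0, 0, 0], [0, 0, 0]],
  ],
)

```text
time_s: 9.15
ee_pos: [0.6653, -0.0172, 0.0887]
eef_rot: [-3.14, 0.612, 2.905]
force: [-0.7, 0.7, -0.8]
grip_width: 0.0002
grip_force: 0.0
```

>>> carry_out(
  commands=[
    [1, [0, 0, 1], [0, 0, 0]],
    [1, [0, 0, 0.5], [0, 0, 0]],
    [1, [0, 0, 0], [0, 0, 0]],
  ],
)

```text
time_s: 9.52
ee_pos: [0.6662, -0.0173, 0.0875]
eef_rot: [-3.14, 0.612, 2.905]
force: [0.6, 0.1, -1.1]
grip_width: 0.0002
grip_force: 0.0
```

>>> carry_out(
  commands=[
    [1, [0, 0, 1], [0, 0, 0]],
    [1, [0, 0, 0.5], [0, 0, 0]],
    [1, [0, 0, 0], [0, 0, 0]],
  ],
)

```text
time_s: 9.9
ee_pos: [0.667, -0.0176, 0.0863]
eef_rot: [-3.14, 0.612, 2.905]
force: [0.7, -0.8, 0.6]
grip_width: 0.0003
grip_force: 0.0
```

>>> carry_out(
  commands=[
    [1, [0, 0, 1], [0, 0, 0]],
    [1, [0, 0, 0], [0, 0, 0]],
  ],
)

```text
time_s: 10.15
ee_pos: [0.6676, -0.0177, 0.0854]
eef_rot: [-3.14, 0.612, 2.905]
force: [0.4, -0.1, 0.3]
grip_width: 0.0005
grip_force: 0.0
```

Run:
```python
from h import *
o=[]
for c,P in(("wrist",None),("side",None)):
    d=ctrl.camera(c); p,r=pose(); q=proj(d,p)[0]; print(c,q)
    S=6 if c=="wrist" else 8; w=400/S/2
    M=np.array([[S,0,-(q[0]-w)*S],[0,S,-(q[1]-w)*S]]); b=cv2.warpAffine(d["img"],M,(400,400),flags=cv2.INTER_CUBIC)
    # TCP, pivot marks
    cv2.drawMarker(b,(200,200),(255,0,255),0,12,1)
    for a in [tgt(0,.118,.0105)[0],tgt(0,.118,.0)[0]]:
        z=((proj(d,a)[0]-q+w)*S).astype(int); cv2.drawMarker(b,tuple(int(v) for v in z),(0,255,0),0,12,1)
    o.append(b)
cv2.imwrite("pics/e.png",np.hstack(o))
```

```text
wrist [259.58107942 218.15511431]
side [242.74317339 183.05801696]
```

View pics/e.png

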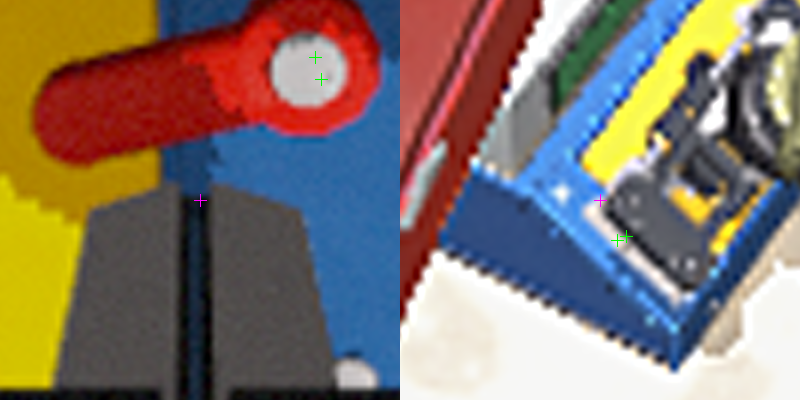

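>>> carry_out(
  commands=[
    [1, [0, 0, 1], [0, 0, 0]],
    [1, [0, 0, 0], [0, 0, 0]],
  ],
)

```text
time_s: 10.5
ee_pos: [0.6681, -0.0178, 0.0846]
eef_rot: [-3.14, 0.612, 2.905]
force: [-0.1, -0.3, -0.3]
grip_width: 0.0006
grip_force: 0.0
```

>>> carry_out(
  commands=[
    [1, [0, 0, 1], [0, 0, 0]],
    [1, [0, 0, 0], [0, 0, 0]],
  ],
)

```text
time_s: 10.75
ee_pos: [0.6687, -0.018, 0.0838]
eef_rot: [-3.14, 0.612, 2.905]
force: [-0.0, 0.3, -0.1]
grip_width: 0.0002
grip_force: 0.0
```

>>> carry_out(
  commands=[
    [1, [0, 0, 1], [0, 0, 0]],
    [1, [0, 0, 0], [0, 0, 0]],
  ],
)

```text
time_s: 11.0
ee_pos: [0.6693, -0.0181, 0.083]
eef_rot: [-3.14, 0.612, 2.905]
force: [0.7, -0.8, -1.0]
grip_width: 0.0006
grip_force: 0.0
```

```bash
cat > fit.py <<'E'
from h import *
from scipy.optimize import least_squares
obs=[]
for c in("top","side"):
    d=ctrl.camera(c); im=cv2.imread(f"pics/{c}0.png"); hsv=cv2.cvtColor(im,cv2.COLOR_BGR2HSV)
    m=cv2.inRange(hsv,(24,120,120),(34,255,255)); S=8
    big=cv2.resize(m,None,fx=S,fy=S,interpolation=cv2.INTER_LINEAR)>127
    cs=max(cv2.findContours(big.astype(np.uint8),0,2)[0],key=cv2.contourArea)
    hull=cv2.convexHull(cs)
    # best quad: reduce hull to 4 corners
    for e in np.linspace(.01,.1,40):
        q=cv2.approxPolyDP(hull,e*cv2.arcLength(hull,True),True)
        if len(q)<=4: break
    q=(q.reshape(-1,2)+.5)/S-.5; print(c,len(q),q.round(1).tolist()); obs.append((d,q))
def corners(x):
    return np.array([x[:3]+Rf(x[3])@(W+a*.05*u+b*.1*Y) for a,b in((-1,-1),(-1,1),(1,1),(1,-1))])
def res(x,sel):
    r=[]
    for i in sel:
        d,q=obs[i]; p=proj(d,corners(x)); r.append((p-q[[np.argmin(((q-a)**2).sum(1)) for a in p]]).ravel())
    return np.concatenate(r)
x0=np.r_[O,yaw]
for sel in([0,1],[0],[1]):
    for fz in(1,0):
        if fz: f=least_squares(lambda y:res(np.r_[y[:2],0,y[2]],sel),x0[[0,1,3]])
        else: f=least_squares(lambda y:res(y,sel),x0)
        print(sel,"z=0" if fz else "z free",f.x.round(4),np.abs(f.fun).max().round(2))
E
python3 fit.py
```

```text
top 4 [[279.6, 164.9], [336.1, 176.6], [331.4, 200.1], [274.9, 188.4]]
side 4 [[263.1, 149.6], [276.4, 163.1], [254.9, 192.4], [240.6, 177.9]]
[0, 1] z=0 [ 0.6682 -0.1235 -0.1914] 1.77
[0, 1] z free [ 0.6686 -0.1241 -0.0025 -0.1915] 1.83
[0] z=0 [ 0.6689 -0.1225 -0.1717] 1.63
[0] z free [ 0.6742 -0.1262 -0.0407 -0.172 ] 1.36
[1] z=0 [ 0.6666 -0.1254 -0.2325] 0.64
[1] z free [ 0.6747 -0.1508 -0.0364 -0.2362] 0.51
```

```bash
cat > tri.py <<'E'
from h import *
from scipy.optimize import least_squares
d=ctrl.camera("wrist"); cv2.imwrite("pics/w_now.png",d["img"]); p,r=pose()
Rc=cv2.Rodrigues(np.array(d["rvec"],float))[0]; tc=np.ravel(d["tvec"])
# hand-eye: cam<-tool
X=Rc@r; t=Rc@p+tc; print("K",np.round(d["camera_matrix"],1).tolist(),"k1",d["k1"],"cam in tool mm",np.round(-X.T@t*1e3,1),"fwd in tool",X.T[:,2].round(3))
def view(ee,rot):
    q=Ro.from_euler('xyz',rot).as_matrix(); R=X@q.T; return dict(d,rvec=cv2.Rodrigues(R)[0].ravel(),tvec=t-R@np.array(ee))
V=[view([.5097,-.0864,.2432],[-3.14,.611,2.904]),view([.6613,-.0157,.0943],[-3.14,.612,2.906])]
def tri(pts):
    f=least_squares(lambda P:np.concatenate([proj(v,P)[0]-q for v,q in zip(V,pts)]),tgt(0,.1,0)[0])
    F=Rf(yaw).T@(f.x-O)-W; return f.x.round(4),"up/y/h mm",(np.array([F@u,F@Y,F@n])*1e3).round(1),f.fun.round(1)
print("pivot screw",tri([np.array([528,272])*.64,np.array([347,241])*.8]))
print("corner TL screw",tri([np.array([534.5,224])*.64,np.array([355,161.5])*.8]))
print("panel corner low-left",tri([np.array([510,220])*.64,np.array([317,152])*.8]))
print("handle top-ish frame corner",tri([np.array([546,212])*.64,np.array([374,136])*.8]))
print("predicted",proj(V[1],tgt(0,.118,.0105)[0])*1.25)
E
python3 tri.py
```

```text
K [[265.1, 0.0, 258.7], [0.0, 265.1, 193.1], [0.0, 0.0, 1.0]] k1 -0.011111125147943313 cam in tool mm [  71.6   -0.6 -200.2] fwd in tool [-0.247 -0.     0.969]
pivot screw (array([0.6439, 0.0025, 0.0856]), 'up/y/h mm', array([ -1.3, 117.6,   9.6]), array([ 0.1,  0.4, -0.1, -0.2]))
corner TL screw (array([0.6104, 0.0148, 0.0551]), 'up/y/h mm', array([-47.9, 121.7,   5. ]), array([ 0.1, -0.6, -0.1,  0.3]))
panel corner low-left (array([ 0.6027, -0.0064,  0.0499]), 'up/y/h mm', array([-53. ,  99.3,   2.2]), array([ 0.4, -1.6, -0.2,  0.8]))
handle top-ish frame corner (array([0.5997, 0.0274, 0.0505]), 'up/y/h mm', array([-61.5, 131.5,   8.9]), array([ 1. , -2.3, -0.5,  1.1]))
predicted [[347.70998054 243.26927404]]
```

>>> carry_out(
  commands=[
    [1, [0, 0, 1], [0, 0, 0]],
    [1, [0, 0, 1], [0, 0, 0]],
    [1, [0, 0, 0], [0, 0, 0]],
  ],
)

```text
time_s: 11.52
ee_pos: [0.6704, -0.0184, 0.0813]
eef_rot: [-3.14, 0.612, 2.905]
force: [1.1, -0.1, 0.2]
grip_width: 0.0003
grip_force: 0.0
```

Run:
```python
from h import *
o=ctrl.get_obs();print(o["ee_pos"],o["force"],o["qpos"],o["tau"])
d=ctrl.camera("wrist"); cv2.imwrite("pics/w_now2.png",d["img"]); p,r=pose()
for x in(0,8):
  for z in(-30,-20,-10,0): print(x,z,proj(d,p+r@np.array([x,12,z])/1e3).round(1))
b=d["img"][120:300,130:390]; b=cv2.resize(b,(780,540),interpolation=cv2.INTER_CUBIC)
cv2.imwrite("pics/f.png",b)
```

```text
[ 0.67038592 -0.01837752  0.08134772] [ 1.10332618 -0.14141786  0.20052746] [-0.03027712  0.40141189  1.78613804 -0.33470672  0.3712944  -1.08794496] [-9.95841867e-03 -5.34860015e+01 -2.99370933e+01 -2.72173416e-01
 -1.32031281e+00 -1.98285314e-03]
0 -30 [[277.1 232.9]]
0 -20 [[276.2 227.5]]
0 -10 [[275.4 222.6]]
0 0 [[274.6 218.2]]
8 -30 [[277.3 222. ]]
8 -20 [[276.4 217.1]]
8 -10 [[275.5 212.6]]
8 0 [[274.8 208.6]]
```

View pics/f.png

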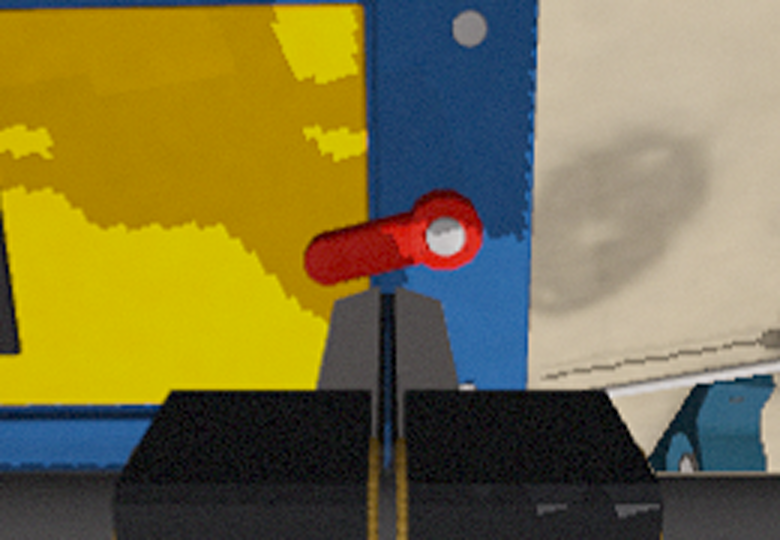

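>>> carry_out(
  commands=[
    [1, [0, 0, 1], [0, 0, 0]],
    [1, [0, 0, 1], [0, 0, 0]],
    [1, [0, 0, 0], [0, 0, 0]],
  ],
)

```text
time_s: 11.95
ee_pos: [0.6715, -0.0187, 0.0797]
eef_rot: [-3.14, 0.612, 2.905]
force: [0.5, -0.4, -0.3]
grip_width: 0.0005
grip_force: 0.0
```

>>> carry_out(
  commands=[
    [1, [0, 0, 1], [0, 0, 0]],
    [1, [0, 0, 1], [0, 0, 0]],
    [1, [0, 0, 0], [0, 0, 0]],
  ],
)

```text
time_s: 12.32
ee_pos: [0.6726, -0.0189, 0.0781]
eef_rot: [-3.14, 0.612, 2.905]
force: [0.4, 0.5, -0.5]
grip_width: 0.0002
grip_force: 0.0
```

>>> carry_out(
  commands=[
    [1, [0, 0, 1], [0, 0, 0]],
    [1, [0, 0, 1], [0, 0, 0]],
    [1, [0, 0, 0], [0, 0, 0]],
  ],
)

```text
time_s: 12.7
ee_pos: [0.6737, -0.0192, 0.0764]
eef_rot: [-3.14, 0.612, 2.905]
force: [0.1, 0.1, -0.3]
grip_width: 0.0007
grip_force: 0.0
```

>>> carry_out(
  commands=[
    [1, [0, 0, 1], [0, 0, 0]],
    [1, [0, 0, 0], [0, 0, 0]],
  ],
)

```text
time_s: 12.95
ee_pos: [0.6743, -0.0193, 0.0756]
eef_rot: [-3.14, 0.612, 2.905]
force: [0.2, 0.3, 0.2]
grip_width: 0.0006
grip_force: 0.0
```

>>> carry_out(
  commands=[
    [1, [0, 0, 1], [0, 0, 0]],
    [1, [0, 0, 0], [0, 0, 0]],
  ],
)

```text
time_s: 13.2
ee_pos: [0.6748, -0.0194, 0.0751]
eef_rot: [-3.14, 0.612, 2.905]
force: [-4.4, 0.7, 3.7]
grip_width: 0.0008
grip_force: 2.5
```

>>> carry_out(
  commands=[
    [1, [0, 0, 1], [0, 0, 0]],
    [1, [0, 0, 0], [0, 0, 0]],
  ],
)

```text
time_s: 13.45
ee_pos: [0.675, -0.0194, 0.075]
eef_rot: [-3.14, 0.612, 2.905]
force: [-20.1, 3.8, 17.8]
grip_width: 0.0005
grip_force: 13.1
```

>>> carry_out(
  commands=[
    [1, [0, 0, 1], [0, 0, 0]],
    [1, [0, 0, 0], [0, 0, 0]],
  ],
)

```text
time_s: 13.7
ee_pos: [0.6751, -0.0195, 0.0749]
eef_rot: [-3.139, 0.612, 2.905]
force: [-35.6, 5.3, 31.7]
grip_width: 0.0
grip_force: 23.3
```

>>> carry_out(
  commands=[
    [1, [0, 0, -10], [0, 0, 0]],
    [1, [0, 0, -15], [0, 0, 0]],
    [1, [15, -3, 0], [0, 0, 0]],
    [1, [15, -3, 0], [0, 0, 0]],
    [1, [15, -3, 0], [0, 0, 0]],
    [1, [0, 0, 8], [0, 0, 0]],
    [1, [0, 0, 0], [0, 0, 0]],
  ],
)

```text
time_s: 14.58
ee_pos: [0.6292, -0.0177, 0.0614]
eef_rot: [-3.14, 0.612, 2.905]
force: [-0.7, -0.5, 0.7]
grip_width: 0.0006
grip_force: 0.0
```

```bash
sed -i 's/def tgt(up,y,h,/def tgt(up,y,h,tip=0,/; s/W+up\*u+y\*Y+h\*n/W+up*u+y*Y+(h-tip)*n/' h.py
python3 - <<'E'
from h import *
go(*tgt(-.024,.094,.005,tip=.0178),"L start")
E
```

```text
L start shift_tool_mm [ 0.9 -0.5  8.1] turn [-0.0016  0.0009  0.    ] | after-turn axes [ 0.9 -0.5  8.1]
```

>>> carry_out(
  commands=[
    [1, [0, 0, 4], [0, 0, 0]],
    [1, [0, 0, 4], [0, 0, 0]],
    [1, [-8, 0, 0], [0, 0, 0]],
    [1, [-8, 0, 0], [0, 0, 0]],
    [1, [-8, 0, 0], [0, 0, 0]],
    [1, [-8, 0, 0], [0, 0, 0]],
    [1, [-8, 0, 0], [0, 0, 0]],
    [1, [-6, 3, 0], [0, 0, 0]],
    [1, [0, 5, 0], [0, 0, 0]],
    [1, [0, 1, 0], [0, 0, 0]],
  ],
)

```text
time_s: 15.82
ee_pos: [0.6721, -0.0183, 0.0816]
eef_rot: [-3.14, 0.613, 2.906]
force: [0.4, -2.3, 4.0]
grip_width: 0.0007
grip_force: 1.6
```

>>> carry_out(
  commands=[
    [1, [0, 0, 0], [0, 0, 0]],
    [1, [0, -4, -10], [0, 0, 0]],
    [1, [0, -30, -25], [0, 0, 0]],
    [1, [0, -30, -10], [0, 0, 0]],
    [1, [0, 0, 0], [0, 0, 0]],
  ],
)

```text
time_s: 16.45
ee_pos: [0.6309, -0.0762, 0.1192]
eef_rot: [-3.14, 0.613, 2.903]
force: [0.5, 0.5, -0.3]
grip_width: 0.0003
grip_force: 0.0
```

Run:
```python
from h import *
d=ctrl.camera("wrist"); b=d["img"].copy()
hsv=cv2.cvtColor(b,cv2.COLOR_BGR2HSV); m=(cv2.inRange(hsv,(0,170,90),(8,255,255))|cv2.inRange(hsv,(172,170,90),(180,255,255)))
for s in(1,-1):
    q=proj(d,tgt(0,s*.118,.006)[0])[0]; yy,xx=np.nonzero(m); k=np.hypot(xx-q[0],yy-q[1])<60
    # centroid of red in fixture plane h=6mm: least-squares inverse via homography
    pts=np.array([(U,V) for U in(-.05,.05) for V in(-.15,.15)],np.float32); H,_=cv2.findHomography(np.array([proj(d,tgt(a,v,.006)[0])[0] for a,v in pts],np.float32),pts)
    P=cv2.perspectiveTransform(np.c_[xx[k],yy[k]].astype(np.float32)[None],H)[0]-[0,s*.118]
    far=P[np.hypot(*P.T).argsort()[-15:]].mean(0) if len(P) else None
    print(s,k.sum(),"far up/y mm",far*1e3 if far is not None else None,"angle",np.arctan2(far[0],-s*far[1]) if far is not None else None)
go(*tgt(-.024,-.094,.005,tip=.0178),"R start")
```

```text
1 572 far up/y mm [32.04168826 -1.06726664] angle 1.5374999474925581
-1 583 far up/y mm [ 4.7721763 31.2619371] angle 0.15148192211179415
R start shift_tool_mm [  46.3 -132.9   46.3] turn [-0.0023  0.0011 -0.0011] | after-turn axes [  46.4 -132.9   46.1]
```

>>> carry_out(
  commands=[
    [1, [15, -44, 0], [0, 0, 0]],
    [1, [15, -44, 0], [0, 0, 0]],
    [1, [16, -45, 0], [0, 0, 0]],
    [1, [0, 0, 25], [0, 0, 0]],
    [1, [0, 0, 15], [0, 0, 0]],
    [1, [0, 0, 6], [0, 0, 0]],
    [1, [0, 0, 0], [0, 0, 0]],
  ],
)

```text
time_s: 17.38
ee_pos: [0.5894, -0.2008, 0.0538]
eef_rot: [-3.14, 0.611, 2.906]
force: [-0.2, -0.0, -0.2]
grip_width: 0.0004
grip_force: 0.0
```

>>> carry_out(
  commands=[
    [1, [-8, 0, 0], [0, 0, 0]],
    [1, [-8, 0, 0], [0, 0, 0]],
    [1, [-8, 0, 0], [0, 0, 0]],
    [1, [-8, 0, 0], [0, 0, 0]],
    [1, [-8, 0, 0], [0, 0, 0]],
    [1, [-6, -3, 0], [0, 0, 0]],
    [1, [0, -5, 0], [0, 0, 0]],
    [1, [0, -3, 0], [0, 0, 0]],
    [1, [0, 0, 0], [0, 0, 0]],
  ],
)

```text
time_s: 18.5
ee_pos: [0.6233, -0.2214, 0.0808]
eef_rot: [-3.14, 0.612, 2.905]
force: [0.7, 1.6, 2.6]
grip_width: 0.0005
grip_force: 1.1
```

>>> carry_out(
  commands=[
    [1, [0, 4, -10], [0, 0, 0]],
    [1, [0, 15, -25], [0, 0, 0]],
    [1, [0, 50, -10], [0, 0, 0]],
    [1, [0, 50, 0], [0, 0, 0]],
    [1, [0, 50, 0], [0, 0, 0]],
    [1, [0, 0, 0], [0, 0, 0]],
  ],
)

```text
time_s: 19.25
ee_pos: [0.6379, -0.0475, 0.1174]
eef_rot: [-3.14, 0.612, 2.909]
force: [-0.1, -0.5, -0.1]
grip_width: 0.0003
grip_force: 0.0
```

```bash
cat > btn.py <<'E'
from h import *
d=ctrl.camera("wrist"); b=d["img"].copy()
hsv=cv2.cvtColor(b,cv2.COLOR_BGR2HSV); m=(cv2.inRange(hsv,(0,170,90),(8,255,255))|cv2.inRange(hsv,(172,170,90),(180,255,255)))
pts=np.array([(U,V) for U in(-.05,.05) for V in(-.15,.15)],np.float32); H,_=cv2.findHomography(np.array([proj(d,tgt(a,v,.008)[0])[0] for a,v in pts],np.float32),pts)
for s in(1,-1):
    q=proj(d,tgt(0,s*.118,.008)[0])[0]; yy,xx=np.nonzero(m); k=np.hypot(xx-q[0],yy-q[1])<60
    P=cv2.perspectiveTransform(np.c_[xx[k],yy[k]].astype(np.float32)[None],H)[0]-[0,s*.118]
    if len(P)<20: continue
    far=P[P[:,0].argsort()[-25:]].mean(0); piv=P[P[:,0]<8].mean(0)
    v=far-piv; print(s,k.sum(),"far",far*1e3,"piv",piv*1e3,"angle",np.arctan2(v[0],-s*v[1]))
E
python3 btn.py
python3 - <<'E'
from h import *
go(*tgt(.022,.094,.005,tip=.0178),"L nudge")
go(*tgt(.0,.0,.02,tip=.0178),"grip hover")
E
```

```text
1 577 far [30.98022774 -2.39159483] piv [10.85819471 -1.96022588] angle 1.549361967402555
-1 700 far [33.45966354  1.63200277] piv [14.01617336  1.55159602] angle 1.5666609430839478
L nudge shift_tool_mm [-0.3 28.1 44.9] turn [-0.0005  0.0002  0.0025] | after-turn axes [-0.3 28.1 44.9]
grip hover shift_tool_mm [ 21.9 -65.8  29.9] turn [-0.0005  0.0002  0.0025] | after-turn axes [ 21.7 -65.9  29.9]
```

>>> carry_out(
  commands=[
    [1, [0, 27, 15], [0, 0, 0]],
    [1, [0, 0, 20], [0, 0, 0]],
    [1, [0, 0, 10], [0, 0, 0]],
    [1, [0, 7, 0], [0, 0, 0]],
    [1, [0, 4, 0], [0, 0, 0]],
    [1, [0, 2, 0], [0, 0, 0]],
    [1, [0, 0, 0], [0, 0, 0]],
  ],
)

```text
time_s: 20.18
ee_pos: [0.6727, -0.0178, 0.081]
eef_rot: [-3.14, 0.613, 2.905]
force: [-0.4, -0.7, 2.5]
grip_width: 0.0006
grip_force: 0.9
```

>>> carry_out(
  commands=[
    [1, [0, -5, -15], [0, 0, 0]],
    [0.3, [5, -35, -35], [0, 0, 0]],
    [0.3, [10, -35, 0], [0, 0, 0]],
    [0.3, [6, -32, 0], [0, 0, 0]],
    [0.3, [0, 0, 0], [0, 0, 0]],
    [0.3, [0, 0, 0], [0, 0, 0]],
  ],
)

```text
time_s: 20.92
ee_pos: [0.603, -0.1108, 0.1096]
eef_rot: [-3.14, 0.612, 2.905]
force: [0.3, 0.3, -0.0]
grip_width: 0.0471
grip_force: 0.0
```

```bash
python3 btn.py
python3 - <<'E'
from h import *
go(*tgt(.0,.0,.004,tip=.0178),"grip")
print(ctrl.get_obs()["grip_width"])
for c in("wrist","top"):
  ctrl.camera(c)
  for t in("panel_grip","panel"):
    for x in ctrl.place_of(t,c)[:1]:
      F=Rf(yaw).T@(np.array(x["at"])-O)-W; print(c,t,round(float(x["score"]),2),"up,y,h",np.round([F@u*1e3,F[1]*1e3,F@n*1e3],1))
E
```

```text
1 516 far [ 3.10423933e+01 -1.10133290e-02] piv [11.20402075  0.07531192] angle 1.5664449262805438
-1 585 far [33.44428301  1.79894197] piv [13.90124116  1.27628365] angle 1.544058740761135
grip shift_tool_mm [ 1.6  1.8 50.7] turn [-0.0012  0.001   0.0006] | after-turn axes [ 1.6  1.8 50.7]
0.050816328107389
wrist panel_grip 0.95 up,y,h [-4.1  3.7 23.3]
wrist panel 0.76 up,y,h [-3.   2.5 -5.5]
top panel_grip 0.65 up,y,h [-1.8 -5.9 22.2]
top panel 0.98 up,y,h [-2.6  3.2 -6.8]
```

>>> carry_out(
  commands=[
    [0.3, [2, 2, 20], [0, 0, 0]],
    [0.3, [1, 0, 20], [0, 0, 0]],
    [0.3, [0, 0, 7], [0, 0, 0]],
    [0.3, [0, 0, 3], [0, 0, 0]],
    [0.3, [0, 0, 0], [0, 0, 0]],
    [1, [0, 0, 0], [0, 0, 0]],
    [1, [0, 0, 0], [0, 0, 0]],
    [1, [0, 0, 0], [0, 0, 0]],
    [1, [0, 0, 0], [0, 0, 0]],
  ],
  squeeze=30,
)

```text
time_s: 22.4
ee_pos: [0.6287, -0.1153, 0.0668]
eef_rot: [-3.14, 0.612, 2.905]
force: [0.2, 0.7, 0.6]
grip_width: 0.0293
grip_force: 0.0
```

>>> carry_out(
  commands=[
    [1, [0, 0, 0], [0, 0, 0]],
    [1, [0, 0, 0], [0, 0, 0]],
    [1, [0, 0, 0], [0, 0, 0]],
  ],
)

```text
time_s: 22.78
ee_pos: [0.6287, -0.1153, 0.0667]
eef_rot: [-3.14, 0.612, 2.906]
force: [-0.5, -1.2, 0.7]
grip_width: 0.0139
grip_force: 30.0
```

Gripped, width 14 mm. Lift along the normal.

>>> carry_out(
  commands=[
    [1, [0, 0, -8], [0, 0, 0]],
    [1, [0, 0, -15], [0, 0, 0]],
    [1, [0, 0, -30], [0, 0, 0]],
    [1, [0, 0, -40], [0, 0, 0]],
    [1, [0, 0, -40], [0, 0, 0]],
    [1, [0, 0, 0], [0, 0, 0]],
    [1, [0, 0, 0], [0, 0, 0]],
  ],
)

```text
time_s: 23.65
ee_pos: [0.5543, -0.0972, 0.1748]
eef_rot: [-3.14, 0.611, 2.905]
force: [-0.5, -0.4, -2.4]
grip_width: 0.0138
grip_force: 29.9
```

Run:
```python
from h import *
o=ctrl.get_obs();print(o["ee_pos"],o["force"],o["grip_width"])
im=[]
for c in("wrist","side"):
  d=ctrl.camera(c)
  for t in("panel_grip","panel","mat_spot","carriage_tab","bearing_in","anvil_face","mouse"):
    for x in ctrl.place_of(t,c)[:1]:
      F=Rf(yaw).T@(np.array(x["at"])-O)-W; print(c,t,round(float(x["score"]),2),np.round(x["at"],4),"up,y,h",np.round([F@u*1e3,F[1]*1e3,F@n*1e3],1))
  im.append(d["img"])
m=np.array([.525,.2735,.003]); q=proj(ctrl.camera("side"),m)[0].astype(int); print(q)
g=im[1]; cv2.circle(g,tuple(int(v) for v in q),1,(0,255,0),-1)
x,y=q; g=g[y-40:y+40,x-53:x+53]
cv2.imwrite("pics/g.png",np.hstack([cv2.resize(im[0],(400,300)),cv2.resize(g,(400,300),interpolation=cv2.INTER_CUBIC)]))
```

```text
[ 0.55430002 -0.09715245  0.17482662] [-0.54120404 -0.3617165  -2.35675261] 0.013807035498876703
wrist panel_grip 0.71 [ 0.5342 -0.0922  0.2034] up,y,h [ -2.9  -0.2 154.6]
wrist panel 0.67 [ 0.5491 -0.0948  0.1794] up,y,h [ -4.3   0.8 126.3]
side panel_grip 0.83 [ 0.5316 -0.0916  0.2106] up,y,h [ -1.   -0.2 162. ]
side panel 0.69 [ 0.5506 -0.0989  0.1799] up,y,h [ -2.1  -2.9 125.3]
side mat_spot 0.65 [0.526  0.2743 0.0056] up,y,h [-193.3  354.2   46.5]
side carriage_tab 0.43 [ 0.5502 -0.3985 -0.0019] up,y,h [ -49.3 -294.2  -63.7]
side anvil_face 0.74 [ 0.6894 -0.2509  0.0251] up,y,h [  48.7 -118.1  -99.4]
side mouse 0.66 [0.5425 0.5298 0.0063] up,y,h [-228.8  606.4   72.2]
[252 254]
```

View pics/g.png

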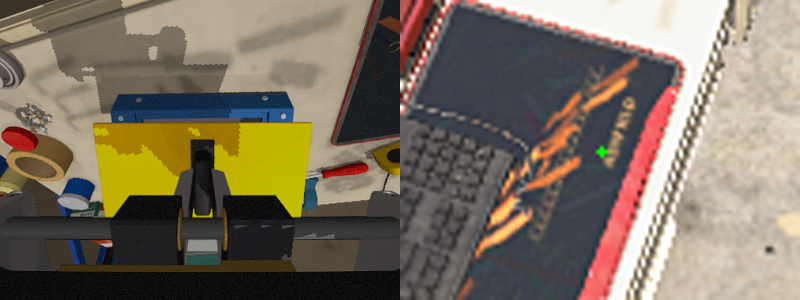

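Run:
```python
from h import *
out=[]
for c in("side","top"):
    d=ctrl.camera(c); im=cv2.imread(f"pics/{c}0.png")
    # rows: x from .70 down to .40 ; cols: y from .48 to .08 (1 px/mm)
    xs=np.arange(.70,.38,-.001); ys=np.arange(.48,.08,-.001); Xg,Yg=np.meshgrid(xs,ys,indexing='ij')
    q=proj(d,np.c_[Xg.ravel(),Yg.ravel(),np.full(Xg.size,.003)]).astype(np.float32)
    b=cv2.remap(im,q[:,0].reshape(Xg.shape),q[:,1].reshape(Xg.shape),cv2.INTER_CUBIC)
    cv2.rectangle(b,(int(480-274-100),int(700-510-50)),(int(480-274+100),int(700-510+50)),(0,255,0),1)
    cv2.drawMarker(b,(480-274,700-525),(255,0,255),0,10,1)
    for k in(50,100,150,200,250): cv2.putText(b,f"x{700-k}",(0,k),0,.3,(0,255,255),1)
    out.append(b)
cv2.imwrite("pics/m.png",np.hstack(out))
p,r=pose(); F=Rf(yaw).T@(np.array([0.6287,-.1153,.0667])-O)-W; print("grip up,y,h",F@u*1e3,F[1]*1e3,F@n*1e3)
```

```text
grip up,y,h -1.723067671608542 -0.49844158677773487 -13.20360898229147
```

View pics/m.png

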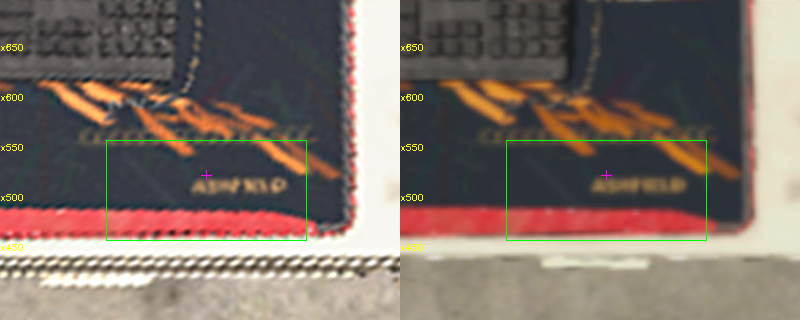

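>>> carry_out(
  commands=[
    [1, [0, 0, -20], [0, 0.153, 0]],
    [1, [0, 0, 0], [0, 0.153, 0]],
    [1, [0, 0, 0], [0, 0.153, 0]],
    [1, [0, 0, 0], [0, 0.152, 0]],
    [1, [0, 0, 0], [0, 0, -0.118]],
    [1, [0, 0, 0], [0, 0, -0.118]],
    [1, [0, 0, 0], [0, 0, 0]],
    [1, [0, 0, 0], [0, 0, 0]],
  ],
)

```text
time_s: 25.6
ee_pos: [0.5434, -0.0945, 0.192]
eef_rot: [-3.14, 0.001, 3.138]
force: [-0.7, -0.5, -2.4]
grip_width: 0.0139
grip_force: 29.9
```

Run:
```python
from h import *
go(np.array([.530,.265,.06]),np.diag([-1.,1,-1]),"mat")
```

```text
mat shift_tool_mm [ 14.9 359.6 131.4] turn [-0.0016  0.0009 -0.0039] | after-turn axes [ 13.4 359.5 132. ]
```

>>> carry_out(
  commands=[
    [1, [2, 40, 0], [0, 0, 0]],
    [1, [2, 50, 0], [0, 0, 0]],
    [1, [2, 50, 0], [0, 0, 0]],
    [1, [2, 50, 10], [0, 0, 0]],
    [1, [2, 50, 20], [0, 0, 0]],
    [1, [2, 50, 20], [0, 0, 0]],
    [1, [2, 40, 30], [0, 0, 0]],
    [1, [0, 30, 30], [0, 0, 0]],
    [1, [0, 0, 20], [0, 0, 0]],
    [1, [0, 0, 0], [-0.001, 0, 0]],
  ],
)

```text
time_s: 26.85
ee_pos: [0.5291, 0.2652, 0.0601]
eef_rot: [-3.14, -0.002, 3.139]
force: [-0.1, -1.1, -2.8]
grip_width: 0.0139
grip_force: 29.9
```

Run:
```python
from h import *
go(np.array([.530,.265,-.002]),np.diag([-1.,1,-1]),"mat")
for c in("side","top"):
  ctrl.camera(c); print(c,[(round(float(x["score"]),2),np.round(x["at"],3)) for x in ctrl.place_of("panel",c)[:1]])
```

```text
mat shift_tool_mm [-1.  -0.1 62.1] turn [-0.0016 -0.0018 -0.0023] | after-turn axes [-0.9 -0.2 62.1]
side [(0.72, array([0.53 , 0.26 , 0.069]))]
top [(0.86, array([0.529, 0.268, 0.07 ]))]
```

>>> carry_out(
  commands=[
    [1, [0, 0, 30], [0, 0, 0]],
    [1, [0, 0, 20], [0, 0, 0]],
    [1, [0, 0, 8], [0, 0, 0]],
    [1, [0, 0, 2], [0, 0, 0]],
    [1, [0, 0, 2], [0, 0, 0]],
    [1, [0, 0, 0], [0, 0, 0]],
  ],
)

```text
time_s: 27.8
ee_pos: [0.5302, 0.2654, -0.0001]
eef_rot: [-3.141, 0.001, 3.14]
force: [-0.5, -0.1, -2.2]
grip_width: 0.0138
grip_force: 29.9
```

>>> carry_out(
  commands=[
    [1, [0, 0, 1], [0, 0, 0]],
    [1, [0, 0, 1], [0, 0, 0]],
    [1, [0, 0, 0], [0, 0, 0]],
  ],
)

```text
time_s: 28.18
ee_pos: [0.5299, 0.2653, -0.0027]
eef_rot: [-3.141, 0.001, 3.14]
force: [-0.7, -0.5, -2.6]
grip_width: 0.0139
grip_force: 29.9
```

>>> carry_out(
  commands=[
    [1, [0, 0, 1], [0, 0, 0]],
    [1, [0, 0, 1], [0, 0, 0]],
    [1, [0, 0, 0], [0, 0, 0]],
  ],
)

```text
time_s: 28.55
ee_pos: [0.5299, 0.2653, -0.0047]
eef_rot: [-3.141, 0.001, 3.14]
force: [-0.2, -0.2, -2.4]
grip_width: 0.0138
grip_force: 29.9
```

>>> carry_out(
  commands=[
    [1, [0, 0, 1], [0, 0, 0]],
    [1, [0, 0, 0], [0, 0, 0]],
  ],
)

```text
time_s: 28.8
ee_pos: [0.5301, 0.2654, -0.0051]
eef_rot: [-3.141, 0.001, 3.14]
force: [-2.8, -0.6, 5.1]
grip_width: 0.014
grip_force: 30.0
```

>>> carry_out(
  commands=[
    [0.5, [0, 0, 0], [0, 0, 0]],
    [0.5, [0, 0, 0], [0, 0, 0]],
    [0.5, [0, 0, 0], [0, 0, 0]],
    [0.5, [0, 0, -5], [0, 0, 0]],
    [0.5, [0, 0, -20], [0, 0, 0]],
    [0.5, [0, 0, -45], [0, 0, 0]],
    [0.5, [0, 0, -45], [0, 0, 0]],
    [0.5, [0, -50, -45], [0, 0, 0]],
    [0.5, [0, -50, -20], [0, 0, 0]],
    [0.5, [0, -50, -20], [0, 0, 0]],
  ],
)

```text
time_s: 30.05
ee_pos: [0.5294, 0.1176, 0.1938]
eef_rot: [-3.141, 0.003, 3.141]
force: [0.3, 0.2, -0.1]
grip_width: 0.0471
grip_force: 0.0
```

>>> carry_out(
  commands=[
    [0.5, [0, -50, 0], [0, 0, 0.118]],
    [0.5, [0, -50, 0], [0, 0, 0.118]],
    [0.5, [0, -40, 0], [0, -0.153, 0]],
    [0.5, [0, -20, 0], [0, -0.153, 0]],
    [0.5, [0, 0, 0], [0, -0.153, 0]],
    [0.5, [0, 0, 0], [0, -0.152, 0]],
    [0.5, [0, 0, 0], [0, 0, 0]],
    [0.5, [0, 0, 0], [0, 0, 0]],
  ],
)

```text
time_s: 31.05
ee_pos: [0.5102, -0.0391, 0.1929]
eef_rot: [-3.141, 0.611, 2.904]
force: [0.1, -0.1, -0.0]
grip_width: 0.0471
grip_force: 0.0
```

```bash
cat > loc.py <<'E'
from h import *
for c in("wrist","top","side"):
  d=ctrl.camera(c)
  if c=="wrist": cv2.imwrite("pics/w_open.png",d["img"])
  for t in("panel","carriage_tab","jaw_face","bearing_in","anvil_face","carriage","window"):
    for x in ctrl.place_of(t,c)[:1]:
      F=Rf(yaw).T@(np.array(x["at"])-O); G=F-W; print(c,t,round(float(x["score"]),2),np.round(x["at"],3),"fix",np.round(F*1e3,1),"up,y,h",np.round([G@u*1e3,G[1]*1e3,G@n*1e3],1))
E
python3 loc.py; python3 -c "
from h import *
print(ctrl.get_obs()['grip_width'],ctrl.get_obs()['time_s']);go(*tgt(0,.03,.1,tip=.0178),'tab hover')"
```

```text
wrist panel 0.7 [ 0.464 -0.382  0.001] fix [-139.  -298.     1.3] up,y,h [-119.2 -298.   -10.7]
wrist carriage_tab 0.72 [ 0.667 -0.1    0.059] fix [-7.6 23.8 59.2] up,y,h [ 21.6  23.8 -38.7]
wrist jaw_face 0.78 [ 0.711 -0.136  0.023] fix [43.2 -1.8 23.2] up,y,h [ 42.6  -1.8 -97.4]
wrist bearing_in 0.78 [ 0.694 -0.209  0.012] fix [ 44.5 -76.6  11.9] up,y,h [  37.1  -76.6 -107.3]
wrist carriage 0.72 [ 0.709 -0.133  0.023] fix [40.8  1.2 23.1] up,y,h [ 40.5   1.2 -96. ]
wrist window 0.79 [ 0.625 -0.115  0.078] fix [-44.7  -1.2  78. ] up,y,h [ 2.  -1.2 -2. ]
top panel 0.85 [0.532 0.267 0.001] fix [-224.9  348.8    0.9] up,y,h [-189.8  348.8   38.3]
top bearing_in 0.59 [ 0.645 -0.001  0.085] fix [-52.8 114.7  85.1] up,y,h [ -0.5 114.7   8.4]
top anvil_face 0.78 [ 0.687 -0.254  0.027] fix [  47.5 -121.5   26.9] up,y,h [  48.2 -121.5  -96.8]
top window 0.59 [ 0.622 -0.111  0.08 ] fix [-49.1   1.6  80. ] up,y,h [-0.5  1.6  2.2]
side panel 0.71 [0.53  0.262 0.002] fix [-225.2  342.9    1.8] up,y,h [-189.6  342.9   39.2]
side carriage_tab 0.41 [ 0.665 -0.102  0.062] fix [-8.9 20.7 61.7] up,y,h [ 22.   20.7 -35.9]
side jaw_face 0.48 [ 0.708 -0.133  0.026] fix [39.9  0.5 26.4] up,y,h [ 41.7   0.5 -92.8]
side bearing_in 0.17 [0.524 0.275 0.006] fix [-235.1  354.4    5.9] up,y,h [-195.3  354.4   48.2]
side anvil_face 0.23 [ 0.708 -0.134  0.027] fix [40.1  0.2 27.4] up,y,h [ 42.4   0.2 -92.1]
side carriage 0.51 [ 0.674 -0.104  0.004] fix [-0.4 21.5  3.8] up,y,h [ -4.3  21.5 -88.2]
side window 0.64 [ 0.622 -0.112  0.079] fix [-48.6   1.4  78.7] up,y,h [-0.8  1.4  0.8]
0.04689736245815329 32.25
tab hover shift_tool_mm [-39.7 -15.7  83.5] turn [-0.0008  0.0005 -0.0003] | after-turn axes [-39.7 -15.7  83.5]
```

Run:
```python
from h import *
go(*tgt(.022,.022,.02,tip=.0178),'hover'); go(*tgt(.022,.022,-.05,tip=.0178),'tab')
im=cv2.imread("pics/w_open.png"); d=ctrl.camera("wrist")
b=im.copy()
for P in (tgt(.022,.022,-.038)[0],tgt(.022,.022,-.032)[0]): 
    q=proj(d,P)[0]; cv2.drawMarker(b,tuple(int(v) for v in q),(255,0,255),0,6,1)
q=proj(d,tgt(0,0,0)[0])[0].astype(int); b=b[max(q[1]-70,0):q[1]+80,q[0]-110:q[0]+90]
cv2.imwrite("pics/o.png",cv2.resize(b,(800,600),interpolation=cv2.INTER_CUBIC))
```

```text
hover shift_tool_mm [-61.6 -23.6 163.5] turn [-0.0008  0.0005 -0.0003] | after-turn axes [-61.7 -23.7 163.5]
tab shift_tool_mm [-61.6 -23.6 233.5] turn [-0.0008  0.0005 -0.0003] | after-turn axes [-61.7 -23.7 233.5]
```

View pics/o.png

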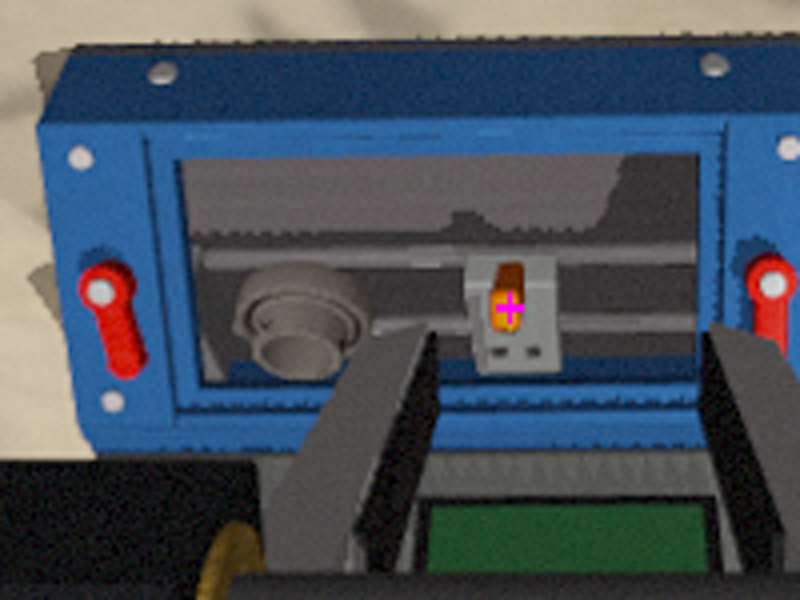

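Run:
```python
from h import *
d=ctrl.camera("wrist")
q=proj(d,tgt(0,0,0)[0])[0].astype(int); off=np.array([q[0]-110,max(q[1]-70,0)])
pts=np.array([(U,V) for U in(-.05,.05) for V in(-.15,.15)],np.float32); H,_=cv2.findHomography(np.array([proj(d,tgt(a,v,.0105)[0])[0] for a,v in pts],np.float32),pts)
P=cv2.perspectiveTransform((np.array([[101,291],[124,366],[772,284],[767,340]],np.float32)/4+off).astype(np.float32)[None],H)[0]
print(P*1e3); v=P[1]-P[0]; print("R",np.arctan2(v[0],v[1])); v=P[3]-P[2]; print("L",np.arctan2(v[0],-v[1]))
go(*tgt(.022,-.092,.02,tip=.0178),'R nudge hover')
```

```text
[[   0.45011178 -119.110725  ]
 [  28.595028   -113.930916  ]
 [  -2.0995805   116.778595  ]
 [  18.69726     115.98973   ]]
R 1.3887924
L 1.5328825
R nudge hover shift_tool_mm [ -61.7 -137.6  163.6] turn [-0.0008  0.0005 -0.0004] | after-turn axes [ -61.7 -137.7  163.5]
```

>>> carry_out(
  commands=[
    [1, [-12, -26, 26], [0, 0, 0]],
    [1, [-12, -28, 28], [0, 0, 0]],
    [1, [-12, -28, 28], [0, 0, 0]],
    [1, [-12, -28, 28], [0, 0, 0]],
    [1, [-12, -28, 28], [0, 0, 0]],
    [1, [-1, 0, 26], [0, 0, 0]],
    [1, [0, 0, 10], [0, 0, 0]],
    [1, [0, 0, 4], [0, 0, 0]],
    [1, [0, 0, 0], [0, 0, 0]],
  ],
)

```text
time_s: 33.48
ee_pos: [0.625, -0.2086, 0.0812]
eef_rot: [-3.141, 0.612, 2.905]
force: [0.1, 0.3, 0.4]
grip_width: 0.0005
grip_force: 0.0
```

```bash
python3 -c "
from h import *
print(ctrl.get_obs()['grip_width']);go(*tgt(.022,-.111,.005,tip=.0178),'R end')"
```

```text
0.0005368939921470756
R end shift_tool_mm [ -0.5 -18.9   1. ] turn [-0.0005  0.0009  0.0001] | after-turn axes [ -0.5 -18.9   1. ]
```

>>> carry_out(
  commands=[
    [1, [0, -8, 0], [0, 0, 0]],
    [1, [0, -5, 0], [0, 0, 0]],
    [1, [0, -3, 0], [0, 0, 0]],
    [1, [0, -3, 0], [0, 0, 0]],
    [1, [0, 0, 0], [0, 0, 0]],
  ],
)

```text
time_s: 34.1
ee_pos: [0.6207, -0.2276, 0.0812]
eef_rot: [-3.141, 0.613, 2.905]
force: [-0.2, 1.7, 4.9]
grip_width: 0.0002
grip_force: 1.6
```

>>> carry_out(
  commands=[
    [1, [0, 8, -10], [0, 0, 0]],
    [0.6, [0, 30, -30], [0, 0, 0]],
    [0.6, [0, 40, -10], [0, 0, 0]],
    [0.6, [0, 40, 0], [0, 0, 0]],
    [0.6, [0, 15, 0], [0, 0, 0]],
    [0.6, [0, 0, 0], [0, 0, 0]],
    [0.6, [0, 0, 0], [0, 0, 0]],
  ],
)

```text
time_s: 34.98
ee_pos: [0.6236, -0.092, 0.1213]
eef_rot: [-3.141, 0.611, 2.904]
force: [-0.1, 0.6, -0.8]
grip_width: 0.0379
grip_force: 0.0
```

```bash
python3 btn.py; python3 loc.py|grep -E "tab|jaw"; python3 -c "
from h import *
print(ctrl.get_obs()['grip_width']);go(*tgt(.022,.0215,-.05,tip=.0178),'tab')"
```

```text
1 610 far [30.58594219  0.71864468] piv [10.06684154 -1.37390244] angle 1.6724254341805262
-1 678 far [33.36027116 -4.95934826] piv [12.79434997 -1.47189229] angle 1.7387729146262498
wrist carriage_tab 0.72 [ 0.667 -0.104  0.059] fix [-7.1 19.7 59.1] up,y,h [ 21.9  19.7 -39.1]
wrist jaw_face 0.57 [ 0.709 -0.134  0.023] fix [40.9  0.6 23.1] up,y,h [ 40.6   0.6 -96.1]
top carriage_tab 0.68 [0.54  0.531 0.002] fix [-279.3  607.4    2. ] up,y,h [-233.7  607.4   70.4]
top jaw_face 0.64 [0.541 0.532 0.003] fix [-278.7  608.3    2.8] up,y,h [-232.8  608.3   70.7]
side carriage_tab 0.57 [ 0.666 -0.104  0.062] fix [-7.4 19.8 61.5] up,y,h [ 23.1  19.8 -37. ]
side jaw_face 0.45 [ 0.71  -0.132  0.028] fix [41.4  2.6 27.7] up,y,h [ 43.7   2.6 -92.7]
0.03745280753327636
tab shift_tool_mm [ -0.6  -0.  105.5] turn [-0.0008  0.0005 -0.0004] | after-turn axes [-7.000e-01 -1.000e-01  1.055e+02]
```

>>> carry_out(
  commands=[
    [0.6, [0, -1, 40], [0, 0, 0]],
    [0.6, [0, 0, 35], [0, 0, 0]],
    [0.6, [0, 0, 20], [0, 0, 0]],
    [0.6, [0, 0, 7], [0, 0, 0]],
    [0.6, [0, 0, 2], [0, 0, 0]],
    [0.6, [0, 0, 0], [0, 0, 0]],
  ],
)

```text
time_s: 36.98
ee_pos: [0.6817, -0.1064, 0.0372]
eef_rot: [-3.141, 0.613, 2.905]
force: [0.1, -1.0, 0.3]
grip_width: 0.0376
grip_force: 0.0
```

>>> carry_out(
  commands=[
    [1, [0, 0, 0], [0, 0, 0]],
    [1, [0, 0, 0], [0, 0, 0]],
    [1, [0, 0, 0], [0, 0, 0]],
    [1, [0, 0, 0], [0, 0, 0]],
    [1, [0, 0, 0], [0, 0, 0]],
    [1, [0, 0, 0], [0, 0, 0]],
  ],
  squeeze=25,
)

```text
time_s: 37.72
ee_pos: [0.6817, -0.1065, 0.0368]
eef_rot: [-3.141, 0.612, 2.905]
force: [-4.5, 0.6, 4.8]
grip_width: 0.0121
grip_force: 25.0
```

>>> carry_out(
  commands=[
    [1, [0, -2, -0.5], [0, 0, 0]],
    [1, [0, -4, 0], [0, 0, 0]],
    [1, [0, -5, 0], [0, 0, 0]],
    [1, [0, -6, 0], [0, 0, 0]],
    [1, [0, -6, 0], [0, 0, 0]],
    [1, [0, -6, 0], [0, 0, 0]],
    [1, [0, -6, 0], [0, 0, 0]],
    [1, [0, -4, 0], [0, 0, 0]],
    [1, [0, -2, 0], [0, 0, 0]],
    [1, [0, 0, 0], [0, 0, 0]],
  ],
)

```text
time_s: 38.98
ee_pos: [0.6727, -0.1466, 0.0368]
eef_rot: [-3.141, 0.614, 2.905]
force: [16.6, -3.9, -11.7]
grip_width: 0.0117
grip_force: 24.9
```

>>> carry_out(
  commands=[
    [1, [0, -2, 0], [0, 0, 0]],
    [1, [0, -2, 0], [0, 0, 0]],
    [1, [0, -2, 0], [0, 0, 0]],
    [1, [0, -2, 0], [0, 0, 0]],
    [1, [0, -1, 0], [0, 0, 0]],
    [1, [0, 0, 0], [0, 0, 0]],
  ],
)

```text
time_s: 39.72
ee_pos: [0.6708, -0.155, 0.0369]
eef_rot: [-3.141, 0.614, 2.905]
force: [20.7, 0.0, -12.8]
grip_width: 0.012
grip_force: 24.9
```

```bash
cat > st.py <<'E'
from h import *
o=ctrl.get_obs(); F=Rf(yaw).T@(np.array(o["ee_pos"])-O); f=Rf(yaw).T@np.array(o["force"]); print("y",F[1]*1e3,"force fix",f.round(1),"n",f@n,o["grip_width"])
E
python3 st.py
```

```text
y -29.21065434229466 force fix [ 20.1   4.9 -12.8] n -22.08608316240634 0.01200309351257189
```

>>> carry_out(
  commands=[
    [1, [-0.3, 0, 0.5], [0, 0, 0]],
    [1, [0, 0, 0.3], [0, 0, 0]],
    [1, [0, 0, 0], [0, 0, 0]],
  ],
)

```text
time_s: 40.1
ee_pos: [0.6709, -0.155, 0.0368]
eef_rot: [-3.141, 0.613, 2.905]
force: [8.0, 2.6, -1.2]
grip_width: 0.012
grip_force: 25.0
```

```bash
python3 st.py
```

```text
y -29.215718965230757 force fix [ 7.1  4.4 -1.2] n -5.045096804944788 0.012001653963516462
```

>>> carry_out(
  commands=[
    [1, [-0.2, -2, 0.2], [0, 0, 0]],
    [1, [0, -2, 0], [0, 0, 0]],
    [1, [0, 0, 0], [0, 0, 0]],
  ],
)

```text
time_s: 40.48
ee_pos: [0.67, -0.159, 0.0368]
eef_rot: [-3.141, 0.613, 2.905]
force: [3.0, 3.6, 2.4]
grip_width: 0.0118
grip_force: 25.0
```

>>> carry_out(
  commands=[
    [1, [0, -1, 0], [0, 0, 0]],
    [1, [0, -0.5, 0], [0, 0, 0]],
    [1, [0, 0, 0], [0, 0, 0]],
  ],
)

```text
time_s: 40.85
ee_pos: [0.6697, -0.1603, 0.0368]
eef_rot: [-3.141, 0.613, 2.905]
force: [4.0, 4.5, 2.6]
grip_width: 0.012
grip_force: 25.0
```

```bash
python3 st.py
```

```text
y -34.618801115534765 force fix [2.9 5.3 2.6] n 0.4872710502225426 0.012010937825241604
```

>>> carry_out(
  commands=[
    [1, [0, -0.5, 0], [0, 0, 0]],
    [1, [0, -0.5, 0], [0, 0, 0]],
    [1, [0, 0, 0], [0, 0, 0]],
  ],
)

```text
time_s: 41.22
ee_pos: [0.6695, -0.1612, 0.0368]
eef_rot: [-3.141, 0.613, 2.905]
force: [4.4, 4.5, 0.7]
grip_width: 0.0117
grip_force: 25.0
```

>>> carry_out(
  commands=[
    [1, [0, -0.5, 0], [0, 0, 0]],
    [1, [0, 0, 0], [0, 0, 0]],
  ],
)

```text
time_s: 41.48
ee_pos: [0.6694, -0.1617, 0.0367]
eef_rot: [-3.141, 0.613, 2.905]
force: [5.1, 5.3, 1.0]
grip_width: 0.0116
grip_force: 25.0
```

>>> carry_out(
  commands=[
    [1, [0, -0.5, 0], [0, 0, 0]],
    [1, [0, 0, 0], [0, 0, 0]],
  ],
)

```text
time_s: 41.72
ee_pos: [0.6693, -0.1622, 0.0368]
eef_rot: [-3.141, 0.613, 2.905]
force: [5.1, 4.8, 0.8]
grip_width: 0.012
grip_force: 25.0
```

```bash
python3 st.py
```

```text
y -36.57630535076871 force fix [3.8 5.9 0.8] n -1.5162104173641184 0.011996883129772267
```

>>> carry_out(
  commands=[
    [1, [0, -0.5, 0], [0, 0, 0]],
    [1, [0, 0, 0], [0, 0, 0]],
  ],
)

```text
time_s: 41.98
ee_pos: [0.6692, -0.1627, 0.0367]
eef_rot: [-3.141, 0.613, 2.905]
force: [5.0, 4.4, 0.4]
grip_width: 0.0117
grip_force: 25.0
```

>>> carry_out(
  commands=[
    [1, [0, -0.5, 0], [0, 0, 0]],
    [1, [0, 0, 0], [0, 0, 0]],
  ],
)

```text
time_s: 42.22
ee_pos: [0.6691, -0.1632, 0.0367]
eef_rot: [-3.141, 0.613, 2.905]
force: [5.3, 3.8, 1.5]
grip_width: 0.0117
grip_force: 25.0
```

>>> carry_out(
  commands=[
    [1, [0, -0.5, 0], [0, 0, 0]],
    [1, [0, 0, 0], [0, 0, 0]],
  ],
)

```text
time_s: 42.48
ee_pos: [0.669, -0.1637, 0.0368]
eef_rot: [-3.141, 0.613, 2.905]
force: [5.7, 3.4, 0.3]
grip_width: 0.0116
grip_force: 25.0
```

```bash
python3 st.py
```

```text
y -38.089655461042916 force fix [4.8 4.6 0.3] n -2.474014480441603 0.011635476387211307
```

>>> carry_out(
  commands=[
    [1, [0, -0.5, 0], [0, 0, 0]],
    [1, [0, 0, 0], [0, 0, 0]],
  ],
)

```text
time_s: 42.72
ee_pos: [0.6689, -0.1638, 0.0368]
eef_rot: [-3.141, 0.613, 2.905]
force: [6.9, 6.2, 1.6]
grip_width: 0.0116
grip_force: 25.0
```

>>> carry_out(
  commands=[
    [1, [0, -0.5, 0], [0, 0, 0]],
    [1, [0, 0, 0], [0, 0, 0]],
  ],
)

```text
time_s: 42.98
ee_pos: [0.6689, -0.1639, 0.0368]
eef_rot: [3.142, 0.613, 2.905]
force: [7.6, 10.2, 0.7]
grip_width: 0.0119
grip_force: 25.0
```

```bash
python3 st.py; python3 loc.py|grep -E "jaw|bear|anv|tab"
```

```text
y -38.362260000626236 force fix [ 5.  11.7  0.7] n -2.2762067008047766 0.011850412017647437
wrist carriage_tab 0.79 [ 0.656 -0.156  0.059] fix [ -4.7 -33.9  59.4] up,y,h [ 24.1 -33.9 -40.2]
wrist jaw_face 0.62 [ 0.697 -0.192  0.023] fix [ 43.4 -59.1  22.8] up,y,h [ 42.4 -59.1 -97.8]
wrist bearing_in 0.9 [ 0.695 -0.219  0.01 ] fix [ 47.1 -85.8  10.2] up,y,h [  38.3  -85.8 -110.2]
wrist anvil_face 0.92 [ 0.693 -0.252  0.024] fix [  53.1 -118.3   24.1] up,y,h [  51.2 -118.3 -102.3]
top carriage_tab 0.35 [0.539 0.532 0.001] fix [-280.3  607.8    1.3] up,y,h [-235.   607.8   70.4]
top bearing_in 0.59 [0.529 0.27  0.004] fix [-228.4  351.1    3.8] up,y,h [-191.   351.1   42.7]
top anvil_face 0.72 [ 0.688 -0.25   0.027] fix [  48.1 -117.4   27.2] up,y,h [  48.9 -117.4  -96.9]
side jaw_face 0.58 [0.543 0.534 0.002] fix [-276.8  610.1    2.2] up,y,h [-231.6  610.1   69.1]
side anvil_face 0.72 [ 0.687 -0.253  0.026] fix [  47.7 -120.9   25.6] up,y,h [  47.6 -120.9  -97.9]
```

>>> carry_out(
  commands=[
    [1, [0, -0.2, 0], [0, 0, 0]],
    [1, [0, 0, 0], [0, 0, 0]],
    [1, [0, 0, 0], [0, 0, 0]],
    [1, [0, 0, 0], [0, 0, 0]],
    [1, [0, 0, 0], [0, 0, 0]],
    [1, [0, 0, 0], [0, 0, 0]],
  ],
)

```text
time_s: 44.92
ee_pos: [0.6689, -0.1639, 0.0368]
eef_rot: [3.141, 0.613, 2.906]
force: [8.3, 10.8, 1.1]
grip_width: 0.0118
grip_force: 25.0
```

```bash
python3 st.py
```

```text
y -38.34550107790287 force fix [ 5.5 12.4  1.1] n -2.2741154611555667 0.011790810293378683
```

>>> carry_out(
  commands=[
    [1, [0, 0, 0], [0, 0, 0]],
    [0.65, [0, 0, 0], [0, 0, 0]],
    [0.65, [0, 0, 0], [0, 0, 0]],
    [0.65, [0, 0, 0], [0, 0, 0]],
    [0.65, [0, 0, 0], [0, 0, 0]],
    [0.65, [0, 0, -10], [0, 0, 0]],
    [0.65, [0, 0, -30], [0, 0, 0]],
    [0.65, [0, 0, -50], [0, 0, 0]],
    [0.65, [0, 0, -50], [0, 0, 0]],
    [0.65, [0, 0, -50], [0, 0, 0]],
  ],
)

```text
time_s: 46.18
ee_pos: [0.5608, -0.1391, 0.1936]
eef_rot: [-3.141, 0.612, 2.905]
force: [0.6, -0.1, 0.8]
grip_width: 0.0331
grip_force: 0.0
```

>>> carry_out(
  commands=[
    [0.65, [0, 0, -30], [0, 0, 0]],
    [0.65, [0, 0, 0], [0, 0, 0]],
    [0.65, [0, 0, 0], [0, 0, 0]],
  ],
)

```text
time_s: 46.55
ee_pos: [0.5453, -0.1354, 0.2157]
eef_rot: [-3.141, 0.611, 2.905]
force: [-0.8, -0.9, 0.2]
grip_width: 0.0332
grip_force: 0.0
```

```bash
python3 st.py; python3 loc.py|grep -E "jaw|bear|anv|tab|panel"; python3 btn.py
python3 - <<'E'
import cv2,numpy as np
cv2.imwrite("pics/z.png",cv2.resize(cv2.imread("pics/w_open.png")[40:310,90:450],(800,600),interpolation=cv2.INTER_CUBIC))
E
```

```text
y -39.528775774471804 force fix [-0.5 -1.1  0.2] n 0.43150449274059577 0.03316734090424836
wrist carriage_tab 0.91 [ 0.655 -0.158  0.06 ] fix [ -5.8 -35.3  60.5] up,y,h [ 23.8 -35.3 -38.7]
wrist jaw_face 0.92 [ 0.698 -0.192  0.023] fix [ 44.3 -58.8  22.7] up,y,h [ 43.2 -58.8 -98.4]
wrist bearing_in 0.72 [ 0.694 -0.218  0.008] fix [ 46.6 -85.4   8. ] up,y,h [  36.6  -85.4 -111.8]
wrist anvil_face 0.66 [ 0.689 -0.249  0.025] fix [  48.7 -116.    24.7] up,y,h [  47.9 -116.   -99.3]
top panel 0.67 [0.527 0.268 0.002] fix [-229.8  348.9    1.5] up,y,h [-193.5  348.9   41.6]
top carriage_tab 0.35 [ 0.688 -0.248  0.027] fix [  47.3 -116.1   26.7] up,y,h [  47.9 -116.1  -96.9]
top anvil_face 0.91 [ 0.688 -0.252  0.024] fix [  48.6 -118.9   24.1] up,y,h [  47.5 -118.9  -99.7]
side panel 0.74 [0.529 0.262 0.004] fix [-226.9  342.7    4.5] up,y,h [-189.4  342.7   42.4]
side carriage_tab 0.49 [ 0.656 -0.161  0.06 ] fix [ -3.6 -38.4  60.1] up,y,h [ 25.4 -38.4 -40.3]
side jaw_face 0.52 [ 0.699 -0.189  0.027] fix [ 43.9 -55.5  26.9] up,y,h [ 45.3 -55.5 -94.7]
side anvil_face 0.82 [ 0.69  -0.253  0.023] fix [  50.2 -119.7   23.1] up,y,h [  48.2 -119.7 -101.5]
1 271 far [34.46172923 16.93253827] piv [10.93055372  3.84838401] angle 2.078261030043823
-1 261 far [31.7486389  -4.34918594] piv [13.71539666 -2.6896345 ] angle 1.6625651916530484
```

View pics/z.png

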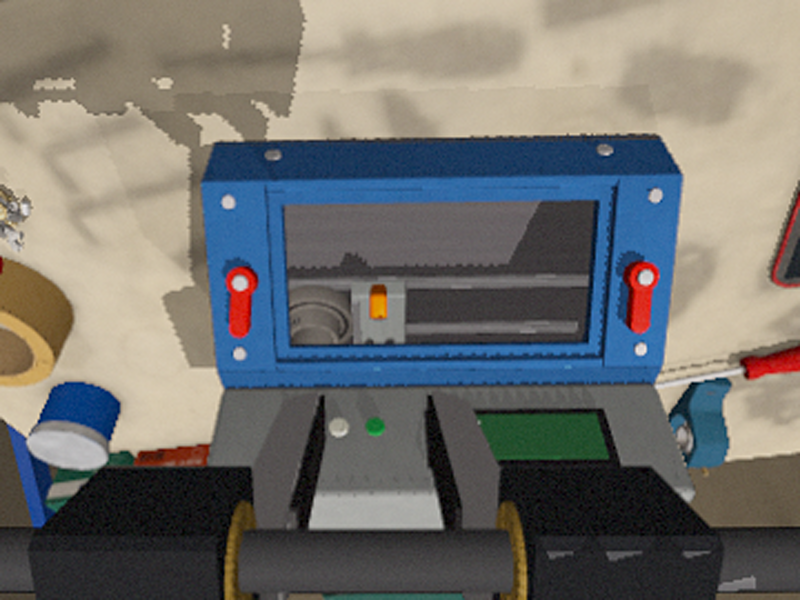

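The picture shows both wings pointing up the slope (pivots at about (240,283) and (645,277)), the window empty, and the jaw (about (355,310)) touching the bearing, which sits against the anvil. The panel lies on the mat. I am handing in.

```bash
python3 -c "
from station import ctrl
print(ctrl.hand_in())"
```

```text
the job is handed in; nothing more can be done
None
```

I handed the job in at about 47 s: both buttons turned aside, panel laid flat on the mat handle up, and the bearing snug between jaw and anvil after a hold of over half a second at about 9–10 N (12.4 N at the wrist less roughly 3 N slide friction); I pushed the right button fully round (from about 1.39 rad) only after the panel was out, and the fingertips proved about 18 mm shorter than the reported TCP, so I pressed the console face once at about 48 N while finding that out.

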